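# Nest the graded cups on the balance and lift the nest clear for the zero check

## Task

Nest the three graded metal cups on the balance pan: the medium brass cup inside the large steel cup, which already stands on the pan, and the small copper cup inside the brass one, each fully home on the floor of the next. Then take the large cup by its outside, lift the whole nest straight up and hold it level and still over the pan, its underside about 15 cm above the pan, so that the balance can return to zero; finish while holding it there, with nothing put down or let go. Leave the beaker, the closed tin, the screwdriver and the timer where they are.

Things in the scene. Friction and masses are not known exactly. Their poses are not given: they have to be found in the camera images.
- large_cup_center (a point): Centre (on the axis, half-way up) of the large steel-grey open cup, z up: outer diameter 68 mm, height 55 mm, wall 3 mm, floor 4 mm. About 220 g, loose, upright on the pan; bottom and rim are 27.5 mm below and above this point. The finished nest stands 37 mm above this cup's rim (92 mm tall in all) and must fit between the fingers under the gripper's body when this cup is gripped.
- medium_cup_center (a point): Centre (on the axis, half-way up) of the medium brass-yellow open cup, z up: outer diameter 52 mm, height 70 mm, wall 3 mm, floor 4 mm. About 150 g, loose, upright on the bench. Home in the large cup, its centre lies 11.5 mm above the large cup's centre and its rim 19 mm above the large cup's rim, so only its top 15 mm or so is free for fingers.
- small_cup_center (a point): Centre (on the axis, half-way up) of the small copper-red open cup, z up: outer diameter 36 mm, height 84 mm, wall 3 mm, floor 4 mm. About 100 g, loose, upright on the bench; it and the brass cup may have swapped places. Home in the brass cup, its centre lies 11 mm above the brass cup's centre and its rim 18 mm above the brass cup's rim.
- balance_pan (a point): Centre of the upper face of the round steel pan (diameter 110 mm) of a compact white balance, z up; the pan face is 52 mm above the bench, rigid. The balance is fixed to the bench; its housing, 170 x 130 mm and 40 mm high, reaches 105 mm from this point on its display side (its own -x, roughly towards the robot) and 65 mm on the other sides.
- beaker: Clear glass beaker, 65 mm diameter, 83 mm high, loose, a bystander to be left alone; origin at the centre of its underside.
- closed_tin: Aluminium moisture tin with its lid on, 59 mm diameter, 32 mm high, loose, a bystander to be left alone; origin at the centre of its underside.
- screwdriver: Red-handled screwdriver lying on the bench, 178 mm long along its y axis, 26 mm wide, 24 mm high, loose, a bystander to be left alone; origin under its middle.
- timer: White timer with red buttons, 60 x 60 x 18 mm, loose, a bystander to be left alone; origin at the centre of its underside.

How it is judged:
By the outcome, as a careful person would: the job done as asked, in the order asked, and still so for the second after the job is handed in, while the arm keeps its last pose, push and grip.
It also fails if it takes over 72 s, if anything falls off the work surface, if the arm or the gripper's body presses on something with over 40 N, if the wrist force passes 120 N, or if a joint passes its speed limit or range.

## Robot

A 6-joint arm with a two-finger parallel gripper is mounted at the origin on a cart in front of the work surface, level with it; the furniture and walls round the work are solid. World frame = base frame: x ahead of the robot, y to its left, z up, the work surface at z = 0. Lengths are in m, angles in rad, forces in N, time in s.
With the tool pointing down it reaches from about 0.35 to 0.725 m from the base axis. Payload 6 kg.
Tool frame: the origin (TCP) lies midway between the tips of the shut fingers; the grasp point (between the pads) lies robot.pinch_z behind it (robot.pinch_z is the distance from the TCP to the grasp point, in m); z points along the fingers, y is the direction in which the jaws open and shut (so a half turn about z gives the same grasp; the last joint's range is limited). The gripper opens to 85 mm and grips with 20 to 120 N. Pads are 22 mm wide; open, the fingers measure 114 mm over their backs; the gripper's body (76 mm by 85 mm) begins 54 mm behind the grasp point. The pads swing forward as they close: fully open they stand 13 mm farther back than shut.
Start: joints at [-0.867, 0.04, 0.085, 0, -1.615, -0.334], TCP at [0.217, -0.559, 0.231] pointing down, gripper open.
Joint ranges: [-2.56, 2.56], [-1.29, 2.01], [-1.08, 1.49], [-3.29, 1.98], [-2.81, -0.18], [-2.99, 2.99]. Speed limits (rad/s): [2.57, 2.57, 3.01, 3.14, 3.14, 3.14].

## Interface

Orientations are given as a rotation vector (axis times angle).
In Python, from plant import robot, eyes gives the robot as it stands.
- The arm moves only by the shell command python3 -m handwheel 'ROWS'. ROWS is text: rows parted by semicolons, each of 7 numbers parted by spaces: the shift along the tool's x, y, z normalised to -1 to 1, where 1 is 800 mm, then the turn, a rotation vector about the tool's x, y, z normalised to -1 to 1, where 1 is 180 degrees, then the opening, from -1 (shut) to 1 (fully open), so that 0 is half open. In form: x y z ax ay az fingers; .... A call has 1 to 20 rows; each row is the pose to reach, as a shift and turn from the pose commanded when the call began, along the tool's axes at that moment, turning the shorter way round; what a row does not reach only later rows make up. A row lasts 1/10 s, in which the tool goes at most 50 mm and 8.59 degrees, less where a joint would pass 70% of its speed; a pose out of reach is approached as far as the arm can. A call with a number of a shift or a turn outside -1 to 1 is refused whole. A call with a gripper value outside its range is refused whole. The fingers move at their own pace and stop on an object; the grip force is fixed at half the most. Time passes only in rows, so rows that repeat a pose let the fingers close. It gives the time, the measured TCP pose, the force and the opening at its end, in the units of the state.
- robot.state(): the state, without advancing time (a new reading comes with each control period).
- eyes.capture(name): name is "scene" or "top" or "wrist"; returns a dict with "color" (420x560x3 uint8, red, green, blue), "intrinsics" (3x3 intrinsics, pixels), "cam_to_world" (4x4, takes a point from camera to world coordinates); the wrist camera has in their place "tool_from_camera" (4x4, takes a point from camera to tool coordinates, whose origin is the TCP and whose axes are the flange's). Camera axes: x right, y down, z forward; pixel columns grow to the right and rows downward; lengths in m; the calibration is good to about 2 mm. A picture is of the moment at which its call begins: read the wrist's pose just before it. There is no depth.
- robot.finish_job(): hands the job in, once; it reports no verdict.
The state is a dict: "clock": time; "joints": joint angles; "qd": joint speeds; "effort": joint torques, N m; "tool_pos": TCP position; "tool_rot": TCP orientation; "ft_force": force on the tool from outside, world axes, zero at the start; "moment": the same for the moment, N m; "opening": finger opening in m.
Only numpy, scipy, OpenCV 4.12 (cv2) and the standard library are available. Lean on these libraries where they do the work, as an engineer would, in place of code of your own. Each camera call takes 0.05 s, during which the arm holds its last target.

## Working session

There is one attempt and no reset: what is moved stays moved. The work goes in short steps, Python scripts to look and compute and a shell command to move; the robot and the scene stay as the last step left them, time stands still between calls to the robot, and variables do not carry over. Pictures are saved under pics/ and viewed, and the job is handed in when it is done.

```bash
mkdir -p pics; ls; python3 - <<'E'
from plant import robot, eyes
import cv2,numpy as np
print(robot.state()); print(robot.pinch_z)
np.set_printoptions(precision=4,suppress=True)
for n in ("scene","top","wrist"):
    c=eyes.capture(n)
    cv2.imwrite(f"pics/{n}0.png",c["color"][:,:,::-1])
    for k in c:
        if k!="color": print(n,k,c[k])
E
```

```text
pics
{'clock': 0.0, 'joints': array([-8.67355938e-01,  4.08121297e-02,  8.37959204e-02, -4.65768640e-04,
       -1.61547699e+00, -3.33707736e-01]), 'qd': array([-0.00035044,  0.00022673, -0.00197211, -0.00054013, -0.00011916,
       -0.00086092]), 'effort': array([ 1.25769518e-03, -3.68207359e+01,  3.47422206e+01,  6.93215132e+00,
       -5.26455071e-03, -1.34354616e-05]), 'tool_pos': array([ 0.21678498, -0.559119  ,  0.23027007]), 'tool_rot': array([ 5.77423281e-01, -3.08762606e+00, -2.67690598e-03]), 'ft_force': array([-0.34640176, -0.58122703, -0.93644273]), 'moment': array([-0.00968666, -0.01586636, -0.00699472]), 'opening': 0.085385551963127}
0.0187
scene intrinsics [[407.0038   0.     278.3763]
 [  0.     407.0038 213.5084]
 [  0.       0.       1.    ]]
scene cam_to_world [[-0.4107 -0.4692  0.7817 -0.4579]
 [-0.9115  0.1909 -0.3643  0.6354]
 [ 0.0217 -0.8622 -0.5061  0.7369]
 [ 0.      0.      0.      1.    ]]
top intrinsics [[546.5889   0.     277.5349]
 [  0.     546.5889 214.2061]
 [  0.       0.       1.    ]]
top cam_to_world [[-0.0143 -0.9845  0.1749  0.2742]
 [-0.9997  0.0172  0.015   0.1363]
 [-0.0178 -0.1747 -0.9845  1.5922]
 [ 0.      0.      0.      1.    ]]
wrist intrinsics [[364.7488   0.     271.8673]
 [  0.     364.7488 211.4176]
 [  0.       0.       1.    ]]
wrist tool_from_camera [[-0.0002 -0.9634 -0.2681  0.0671]
 [ 1.     -0.0004  0.0005  0.0001]
 [-0.0006 -0.2681  0.9634 -0.1425]
 [ 0.      0.      0.      1.    ]]
```

View pics/scene0.png

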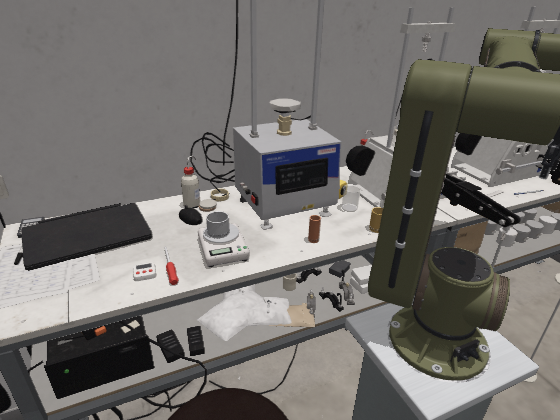

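View pics/top0.png

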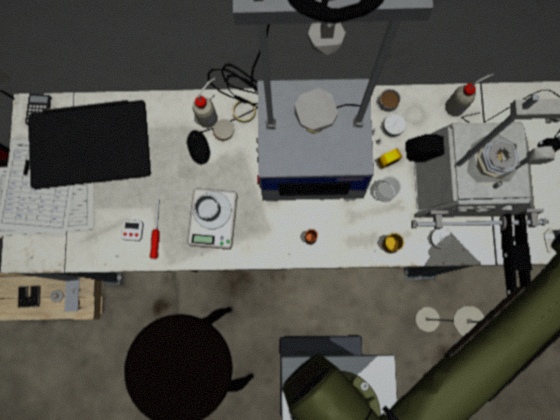

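View pics/wrist0.png

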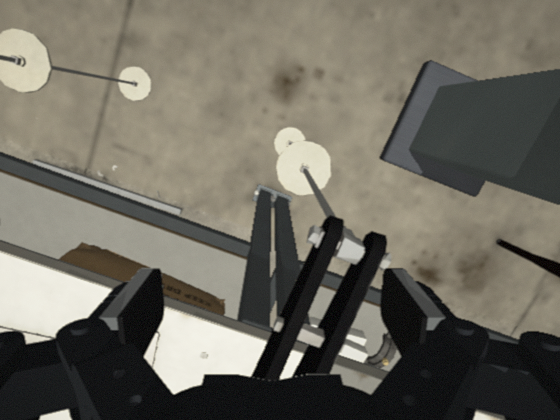

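```bash
python3 - <<'E'
import cv2,numpy as np
a=cv2.imread("pics/top0.png"); s=cv2.imread("pics/scene0.png")
f=lambda im,x,y,w,h,k: cv2.resize(im[y:y+h,x:x+w],(w*k,h*k),interpolation=cv2.INTER_CUBIC)
t1=f(a,180,180,66,75,5);t2=f(a,285,210,130,50,6)
c=np.zeros((600,800,3),np.uint8);c[:375,:330]=t1;c[:200,340:340+0]=0
c[:300,:780]=0
o=np.zeros((600,800,3),np.uint8);o[:300,:780]=t2;u=f(a,180,180,66,75,4);o[300:600,:264]=u
u=f(s,300,180,100,70,5);o[250+0:600,290:790]=u
cv2.imwrite("pics/crop0.png",o)
E
```

```text
(no output)
```

View pics/crop0.png

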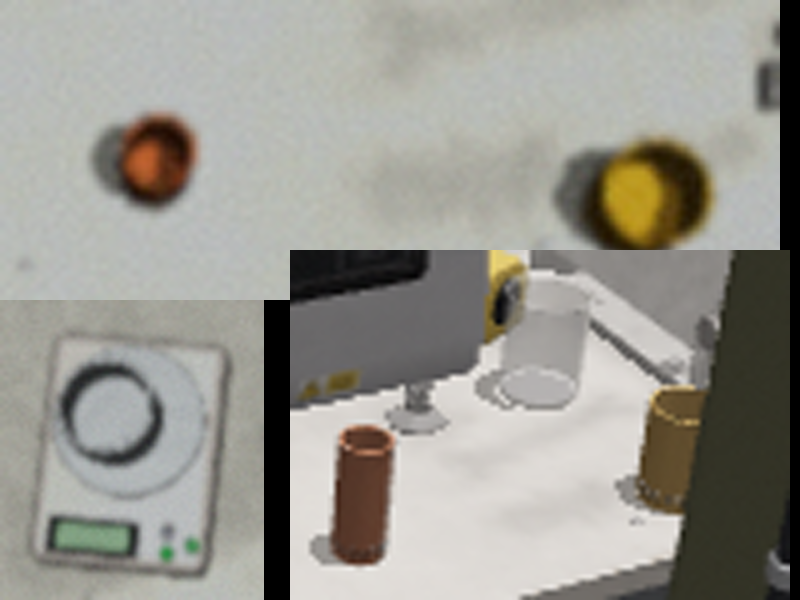

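```bash
cat > h.py <<'E'
import cv2,numpy as np
from scipy.spatial.transform import Rotation as R
np.set_printoptions(precision=4,suppress=True)
def ray(K,T,u,v):
    d=T[:3,:3]@np.linalg.solve(K,[u,v,1.]); return T[:3,3],d
def plane(K,T,u,v,z):
    o,d=ray(K,T,u,v); return o+d*(z-o[2])/d[2]
def proj(K,T,p):
    q=T[:3,:3].T@(np.asarray(p)-T[:3,3]); q=K@q; return q[:2]/q[2]
def toolT(s):
    M=np.eye(4);M[:3,:3]=R.from_rotvec(s["tool_rot"]).as_matrix();M[:3,3]=s["tool_pos"];return M
def cap(robot,eyes,n,save):
    s=robot.state();c=eyes.capture(n);cv2.imwrite(save,c["color"][:,:,::-1])
    T=c["cam_to_world"] if n!="wrist" else toolT(s)@c["tool_from_camera"]
    return c["color"],np.array(c["intrinsics"]),T,s
E
python3 - <<'E'
from h import *
KT=np.array([[546.5889,0,277.5349],[0,546.5889,214.2061],[0,0,1]])
T=np.array([[-0.0143,-0.9845,0.1749,0.2742],[-0.9997,0.0172,0.015,0.1363],[-0.0178,-0.1747,-0.9845,1.5922],[0,0,0,1.]])
KS=np.array([[407.0038,0,278.3763],[0,407.0038,213.5084],[0,0,1]])
S=np.array([[-0.4107,-0.4692,0.7817,-0.4579],[-0.9115,0.1909,-0.3643,0.6354],[0.0217,-0.8622,-0.5061,0.7369],[0,0,0,1.]])
for n,u,v,z in (("cu",311.3,236.3,.084),("br",393.8,242.6,.07),("large",180+112/4,180+(413-300)/4,.107),("pan",180+129/4,180+121/4,.052),("tin",394,125,.032),("beaker",385,188,.083),
 ("furnfront_bl",259,195,.0),("furnfront_br",369,195,.0),("topfront_l",259,178,.25),("timer",132,231,.018),("sd",155,243,.02),("benchedge",300,268,0),("board",430,215,0)):
    p=plane(KT,T,u,v,z); print(n,p,"scene px",proj(KS,S,p), np.hypot(*p[:2]))
print("scene cu",plane(KS,S,300+367/5-58,180+440/5-50,.084),"br",plane(KS,S,381,259-50+0,.07))
E
```

```text
cu [0.4781 0.0663 0.084 ] scene px [316.8896 218.3521] 0.48270717674251146
br [ 0.4584 -0.164   0.07  ] scene px [380.6028 211.2241] 0.4868879339554557
large [0.5582 0.3514 0.107 ] scene px [220.7906 217.5705] 0.6595905256060494
pan [0.5626 0.3471 0.052 ] scene px [222.603  231.9623] 0.6610878752602058
tin [ 0.8148 -0.1901  0.032 ] scene px [331.2154 177.3089] 0.8366457344633117
beaker [ 0.612  -0.1447  0.083 ] scene px [350.5577 189.0749] 0.6289016524854855
furnfront_bl [0.6161 0.2149 0.    ] scene px [256.3669 228.7534] 0.6525498793206571
furnfront_br [ 0.6102 -0.1118  0.    ] scene px [340.6263 211.188 ] 0.6203661299466966
topfront_l [0.6063 0.2022 0.25  ] scene px [260.9893 160.0961] 0.6391586991478303
timer [0.5114 0.5865 0.018 ] scene px [146.5306 269.12  ] 0.7781380860354155
sd [0.4747 0.5176 0.02  ] scene px [173.934  270.1852] 0.7023326549260415
benchedge [0.3972 0.0976 0.    ] scene px [318.8634 256.7587] 0.4089750199089377
board [ 0.5469 -0.2881  0.    ] scene px [390.8712 210.1384] 0.6181163469408987
scene cu [0.4817 0.0696 0.084 ] br [ 0.4701 -0.1743  0.07  ]
```

```bash
python3 - <<'E'
import cv2,numpy as np
a=cv2.imread("pics/top0.png")
cv2.imwrite("pics/crop1.png",cv2.resize(a[90:290,360:560],(600,600),interpolation=cv2.INTER_CUBIC))
from h import *
E
```

```text
(no output)
```

View pics/crop1.png

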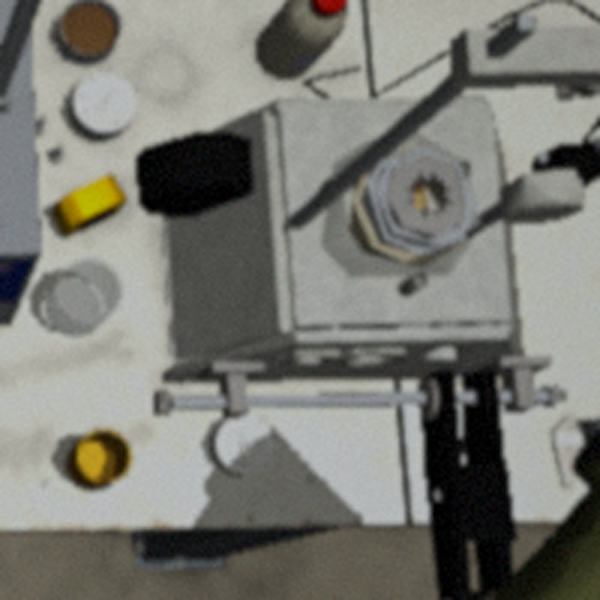

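```bash
python3 - <<'E'
from h import *
KT=np.array([[546.5889,0,277.5349],[0,546.5889,214.2061],[0,0,1]])
T=np.array([[-0.0143,-0.9845,0.1749,0.2742],[-0.9997,0.0172,0.015,0.1363],[-0.0178,-0.1747,-0.9845,1.5922],[0,0,0,1.]])
KS=np.array([[407.0038,0,278.3763],[0,407.0038,213.5084],[0,0,1]])
S=np.array([[-0.4107,-0.4692,0.7817,-0.4579],[-0.9115,0.1909,-0.3643,0.6354],[0.0217,-0.8622,-0.5061,0.7369],[0,0,0,1.]])
for z in (.23,.3,.4,.5):print(proj(KT,T,[.217,-.559,z]),proj(KS,S,[.217,-.559,z]))
# triangulate black bar: top end top px(510,218) ; scene end?
for z in (0,.1,.2,.3,.4):
  for px in ((515,218),(510,288),(415,222)): 
    p=plane(KT,T,*px,z);print(z,px,p,proj(KS,S,p))
E
```

```text
[575.5919 331.0565] [545.604  177.5811]
[591.4575 332.1498] [554.1234 155.7556]
[617.4117 333.9383] [567.2181 122.2091]
[648.2108 336.0607] [581.537  85.526]
0 (515, 218) [ 0.5336 -0.5356  0.    ] [444.8714 199.7071]
0 (510, 288) [ 0.3305 -0.5031  0.    ] [480.7048 227.4557]
0 (415, 222) [ 0.5268 -0.243   0.    ] [384.1874 215.0874]
0.1 (515, 218) [ 0.5173 -0.4934  0.1   ] [445.579  179.7932]
0.1 (510, 288) [ 0.3269 -0.4629  0.1   ] [480.9559 204.7393]
0.1 (415, 222) [ 0.5109 -0.2192  0.1   ] [385.8286 193.4484]
0.2 (515, 218) [ 0.501  -0.4512  0.2   ] [446.3651 157.667 ]
0.2 (510, 288) [ 0.3234 -0.4228  0.2   ] [481.234  179.5864]
0.2 (415, 222) [ 0.495  -0.1953  0.2   ] [387.6481 169.4578]
0.3 (515, 218) [ 0.4847 -0.409   0.3   ] [447.2438 132.9381]
0.3 (510, 288) [ 0.3199 -0.3826  0.3   ] [481.5435 151.5825]
0.3 (415, 222) [ 0.4792 -0.1715  0.3   ] [389.6767 142.7101]
0.4 (515, 218) [ 0.4684 -0.3668  0.4   ] [448.2323 105.1188]
0.4 (510, 288) [ 0.3163 -0.3424  0.4   ] [481.8903 120.214 ]
0.4 (415, 222) [ 0.4633 -0.1477  0.4   ] [391.9527 112.7011]
```

```bash
python3 - <<'E'
import cv2
a=cv2.imread("pics/scene0.png")
cv2.imwrite("pics/crop2.png",cv2.resize(a[20:290,340:560],(652,800))[:600])
E
```

```text
(no output)
```

View pics/crop2.png

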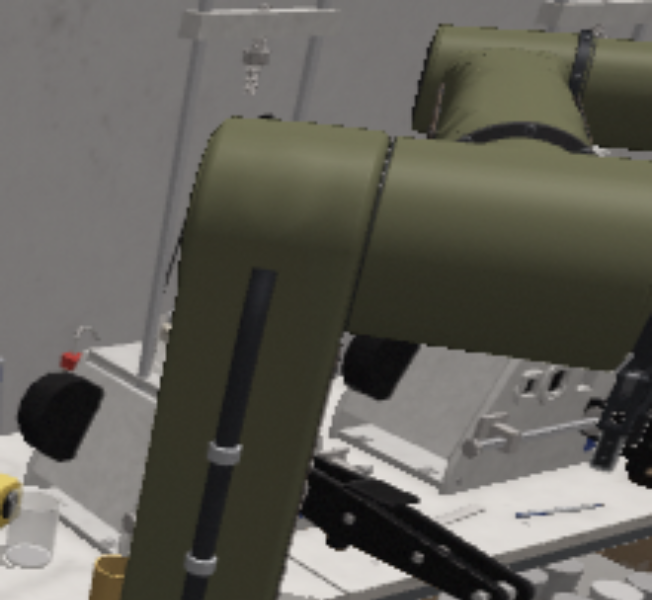

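```bash
python3 - <<'E'
from h import *
KS=np.array([[407.0038,0,278.3763],[0,407.0038,213.5084],[0,0,1]])
S=np.array([[-0.4107,-0.4692,0.7817,-0.4579],[-0.9115,0.1909,-0.3643,0.6354],[0.0217,-0.8622,-0.5061,0.7369],[0,0,0,1.]])
KW=np.array([[364.7488,0,271.8673],[0,364.7488,211.4176],[0,0,1]])
W=np.array([[-.0002,-.9634,-.2681,.0671],[1,-.0004,.0005,.0001],[-.0006,-.2681,.9634,-.1425],[0,0,0,1]])
W=toolT(dict(tool_pos=[ 0.21678,-0.5591,0.23027],tool_rot=[.57742,-3.0876,-.0027]))@W
o1,d1=ray(KS,S,514,217);o2,d2=ray(KW,W,350,238)
A=np.c_[d1,-d2];t=np.linalg.lstsq(A,o2-o1,rcond=None)[0];print(o1+d1*t[0],o2+d2*t[1])
E
```

```text
[ 0.2245 -0.4899  0.1038] [ 0.2221 -0.4908  0.1029]
```

```bash
python3 -m handwheel '0 0 -0.03 0 0 0 1; -0.08 0.06 -0.03 0 0 0.03 1; -0.459 0.352 -0.025 0 0 0.118 1; -0.459 0.352 -0.025 0 0 0.118 1; -0.459 0.352 -0.025 0 0 0.118 1; -0.459 0.352 -0.025 0 0 0.118 1; -0.459 0.352 -0.025 0 0 0.118 1; -0.459 0.352 -0.025 0 0 0.118 1; -0.459 0.352 -0.025 0 0 0.118 1; -0.459 0.352 -0.025 0 0 0.118 1; -0.459 0.352 -0.025 0 0 0.118 1; -0.459 0.352 -0.025 0 0 0.118 1;-0.459 0.352 -0.025 0 0 0.118 1;-0.459 0.352 -0.025 0 0 0.118 1'
python3 - <<'E'
from h import *
from plant import robot,eyes
c,K,T,s=cap(robot,eyes,"wrist","pics/w1.png");print(s["tool_pos"],s["tool_rot"],s["joints"],s["clock"]);print(toolT(s))
print(T,proj(K,T,[.458,-.164,.07]))
c,K,T,s=cap(robot,eyes,"scene","pics/s1.png")
E
```

```text
clock: 1.55
tool_pos: [0.4571, -0.1648, 0.2513]
tool_rot: [-0.003, -3.142, 0.0]
ft_force: [-0.5, -0.4, -0.4]
opening: 0.0856
[ 0.4571 -0.1648  0.2513] [-0.0027 -3.1415  0.0001] [ 0.0703 -0.2629 -0.1574  0.0001 -1.6763 -1.6429] 1.55
[[-1.      0.0017 -0.0001  0.4571]
 [ 0.0017  1.     -0.0001 -0.1648]
 [ 0.0001 -0.0001 -1.      0.2513]
 [ 0.      0.      0.      1.    ]]
[[ 0.002   0.9635  0.2678  0.39  ]
 [ 1.     -0.0021  0.0001 -0.1643]
 [ 0.0007  0.2678 -0.9635  0.3938]
 [ 0.      0.      0.      1.    ]] [272.1481 188.0166]
```

View pics/w1.png

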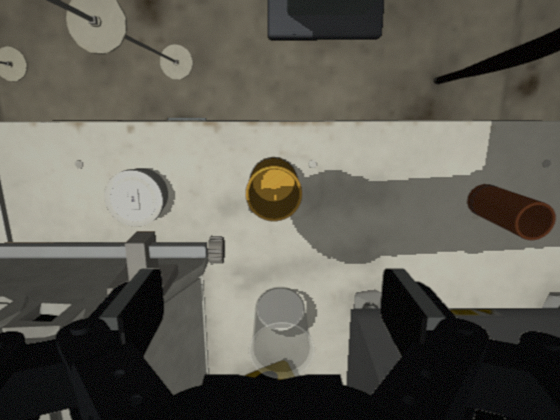

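View pics/s1.png

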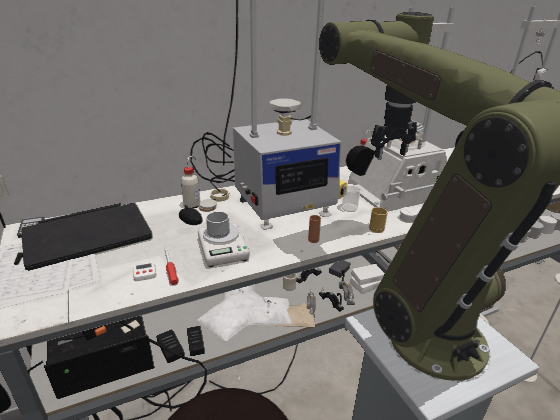

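```bash
cat >> h.py <<'E'
def blob(rgb,kind):
    hsv=cv2.cvtColor(rgb,cv2.COLOR_RGB2HSV)
    lo,hi=dict(br=((16,110,40),(30,255,255)),cu=((4,90,30),(14,255,255)))[kind]
    m=cv2.inRange(hsv,lo,hi); m=cv2.morphologyEx(m,cv2.MORPH_OPEN,np.ones((3,3)))
    n,l,st,ce=cv2.connectedComponentsWithStats(m)
    return [(st[i],ce[i]) for i in np.argsort(-st[1:,4])[:3]+1],l
E
python3 - <<'E'
from h import *
im=cv2.imread("pics/w1.png")
K=np.array([[364.7488,0,271.8673],[0,364.7488,211.4176],[0,0,1]])
T=toolT(dict(tool_pos=[ 0.4571,-0.1648,0.2513],tool_rot=[-.0027,-3.1415,.0001]))@np.array([[-.0002,-.9634,-.2681,.0671],[1,-.0004,.0005,.0001],[-.0006,-.2681,.9634,-.1425],[0,0,0,1]])
for k in("br","cu"): print(k,blob(im[:,:,::-1].copy(),k)[0])
for n,u,v,z in(("tin",138,196,.032),("tinR",172,196,.032),("brL",247,193,.07),("brR",301,193,.07),("brBot",274,220,.07),("cuL",516,221,.084),("cuR",554,221,.084),("rodend",223,248,.1),("rodend",223,248,.05),("beaker rim",281,345,.083),("beaker base",281,308,.0)): print(n,plane(K,T,u,v,z))
cv2.imwrite("pics/w1c.png",cv2.resize(im[130:280,190:340],(600,600),interpolation=cv2.INTER_CUBIC))
KT=np.array([[546.5889,0,277.5349],[0,546.5889,214.2061],[0,0,1]])
TT=np.array([[-0.0143,-0.9845,0.1749,0.2742],[-0.9997,0.0172,0.015,0.1363],[-0.0178,-0.1747,-0.9845,1.5922],[0,0,0,1.]])
o1,d1=ray(KT,TT,413,224);o2,d2=ray(K,T,222,250)
t=np.linalg.lstsq(np.c_[d1,-d2],o2-o1,rcond=None)[0];print("rod",o1+d1*t[0],o2+d2*t[1])
E
```

```text
br [(array([ 246,  158,   56,   63, 2705], dtype=int32), array([273.4935, 189.8211])), (array([268, 361,  22,  11, 166], dtype=int32), array([279.4639, 366.8133])), (array([452, 310,  24,   5, 110], dtype=int32), array([463.3273, 312.0273]))]
cu [(array([ 468,  185,   87,   55, 2827], dtype=int32), array([512.9975, 211.2936])), (array([468, 196,   3,   5,  15], dtype=int32), array([469., 198.]))]
tin [ 0.4741 -0.3008  0.032 ]
tinR [ 0.4742 -0.2662  0.032 ]
brL [ 0.4627 -0.1871  0.07  ]
brR [ 0.4628 -0.1381  0.07  ]
brBot [ 0.4884 -0.1626  0.07  ]
cuL [0.4855 0.0523 0.084 ]
cuR [0.4856 0.0861 0.084 ]
rodend [ 0.5043 -0.2067  0.1   ]
rodend [ 0.5238 -0.2138  0.05  ]
beaker rim [ 0.613  -0.1559  0.083 ]
beaker base [ 0.6209 -0.1538  0.    ]
rod [ 0.5035 -0.2105  0.1121] [ 0.5019 -0.206   0.1108]
```

View pics/w1c.png

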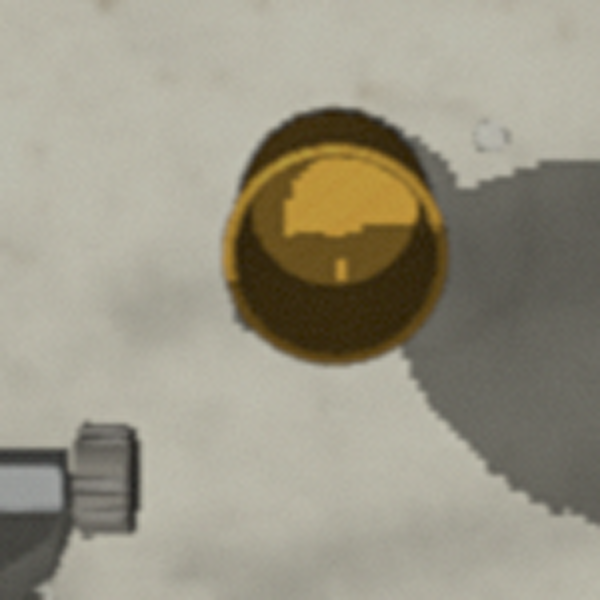

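```bash
python3 -m handwheel '-0.0075 0.003 0.1 0 0 -0.5 1;-0.0075 0.003 0.1 0 0 -0.5 1;-0.0075 0.003 0.1 0 0 -0.5 1;-0.0075 0.003 0.1 0 0 -0.5 1;-0.0075 0.003 0.1 0 0 -0.5 1;-0.0075 0.003 0.1 0 0 -0.5 1;-0.0075 0.003 0.1 0 0 -0.5 1;-0.0075 0.003 0.1 0 0 -0.5 1;-0.0075 0.003 0.1 0 0 -0.5 1;-0.0075 0.003 0.1 0 0 -0.5 1;-0.0075 0.003 0.1 0 0 -0.5 1;-0.0075 0.003 0.1 0 0 -0.5 1;-0.0075 0.003 0.1 0 0 -0.5 1'
python3 - <<'E'
from h import *
from plant import robot,eyes
c,K,T,s=cap(robot,eyes,"wrist","pics/w2.png");print(s["joints"]);print(toolT(s))
b,_=blob(c,"br");print(b[0])
cv2.imwrite("pics/w2c.png",cv2.resize(c[110:290,180:360,::-1],(600,600),interpolation=cv2.INTER_CUBIC))
E
```

```text
clock: 2.95
tool_pos: [0.4632, -0.1623, 0.1713]
tool_rot: [-2.217, 2.226, -0.0]
ft_force: [1.1, 0.4, 0.1]
opening: 0.085
[ 0.0749 -0.2558 -0.2968 -0.0001 -1.5297 -0.0789]
[[-0.004  -1.      0.0001  0.4632]
 [-1.      0.004   0.0001 -0.1623]
 [-0.0001 -0.0001 -1.      0.1713]
 [ 0.      0.      0.      1.    ]]
(array([ 236,  162,   74,   83, 4710], dtype=int32), array([272.5556, 204.2752]))
```

View pics/w2.png

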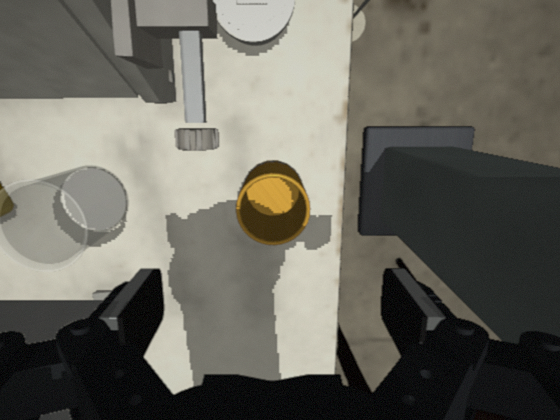

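View pics/w2c.png

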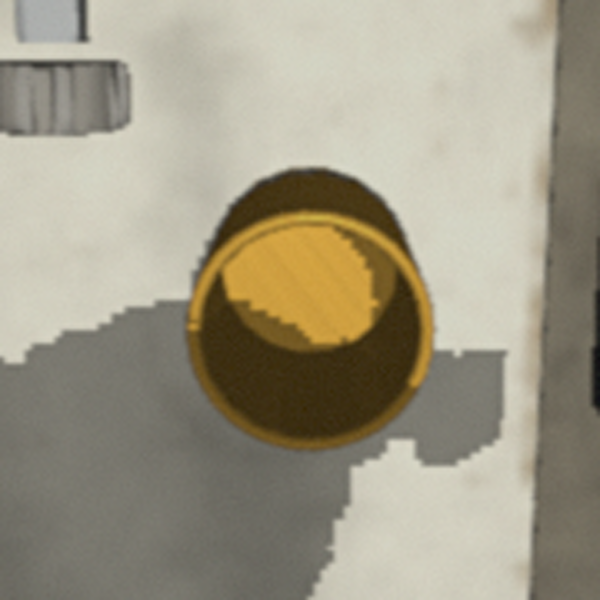

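```bash
python3 - <<'E'
from h import *
K=np.array([[364.7488,0,271.8673],[0,364.7488,211.4176],[0,0,1]])
T=np.array([[-0.004,-1,.0001,.4632],[-1,.004,.0001,-.1623],[-.0001,-.0001,-1,.1713],[0,0,0,1]])@np.array([[-.0002,-.9634,-.2681,.0671],[1,-.0004,.0005,.0001],[-.0006,-.2681,.9634,-.1425],[0,0,0,1]])
for u,v in ((273,209),(236.2,209),(310,209),(273,174),(273,245)):print(plane(K,T,u,v,.07))
print(plane(K,T,190,136,.111), proj(K,T,[.4632,-.1623,.07]))
E
```

```text
[ 0.4622 -0.1633  0.07  ]
[ 0.4877 -0.1634  0.07  ]
[ 0.4366 -0.1632  0.07  ]
[ 0.4621 -0.1877  0.07  ]
[ 0.4623 -0.1367  0.07  ]
[ 0.5074 -0.2159  0.111 ] [271.5461 210.3685]
```

```bash
python3 -m handwheel '0 0 0.04 0 0 0 1;0 0 0.08 0 0 0 1;0 0 0.12 0 0 0 1;0 0 0.14 0 0 0 1;0 0 0.1465 0 0 0 1;0 0 0.1465 0 0 0 0.5;0 0 0.1465 0 0 0 -1;0 0 0.1465 0 0 0 -1;0 0 0.1465 0 0 0 -1;0 0 0.1465 0 0 0 -1;0 0 0.1465 0 0 0 -1;0 0 0.1465 0 0 0 -1;0 0 0.1465 0 0 0 -1;0 0 0.1465 0 0 0 -1;0 0 0.1465 0 0 0 -1'
python3 - <<'E'
from h import *
from plant import robot,eyes
c,K,T,s=cap(robot,eyes,"wrist","pics/w3.png");print(s["tool_pos"],s["ft_force"],s["opening"])
E
```

```text
clock: 4.5
tool_pos: [0.4644, -0.1621, 0.0561]
tool_rot: [-2.22, 2.221, -0.004]
ft_force: [-1.7, -0.0, 5.9]
opening: 0.0491
[ 0.4644 -0.1621  0.0561] [-1.6641 -0.0208  5.8782] 0.049132418685808296
```

View pics/w3.png

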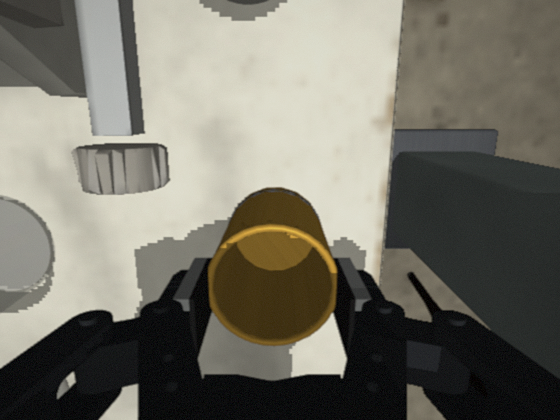

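```bash
python3 -m handwheel '0 0 -0.01 0 0 0 -1;0 0 -0.03 0 0 0 -1;0 0 -0.06 0 0 0 -1;0 0 -0.1 0 0 0 -1;0 0 -0.14 0 0 0 -1;0 0 -0.18 0 0 0 -1;0 0 -0.22 0 0 0 -1;0 0 -0.24 0 0 0 -1;0 0 -0.25 0 0 0 -1;0 0 -0.25 0 0 0 -1;0 0 -0.25 0 0 0 -1'
python3 - <<'E'
from h import *
from plant import robot,eyes
c,K,T,s=cap(robot,eyes,"wrist","pics/w4.png");print(s["tool_pos"],s["ft_force"],s["opening"],toolT(s))
c,K,T,s=cap(robot,eyes,"scene","pics/s4.png")
E
```

```text
clock: 5.65
tool_pos: [0.4632, -0.1615, 0.2528]
tool_rot: [2.22, -2.222, -0.003]
ft_force: [0.8, -0.4, -2.5]
opening: 0.0487
[ 0.4632 -0.1615  0.2528] [ 0.7977 -0.3523 -2.5064] 0.048724405836669316 [[-0.0008 -1.     -0.0018  0.4632]
 [-1.      0.0008  0.0008 -0.1615]
 [-0.0008  0.0018 -1.      0.2528]
 [ 0.      0.      0.      1.    ]]
```

View pics/w4.png

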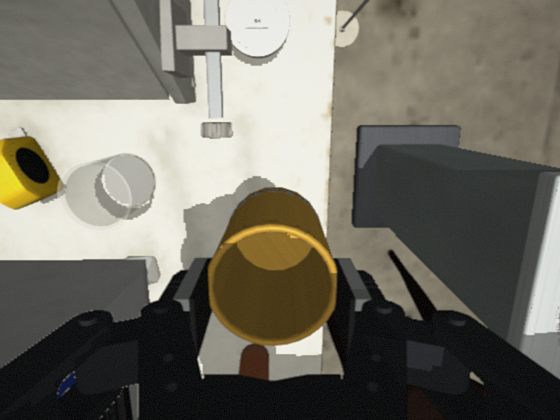

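View pics/s4.png

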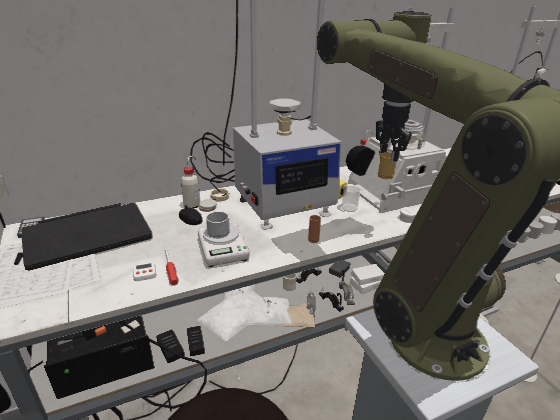

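```bash
python3 -m handwheel '-0.02 0 0 0 0 0 -1;-0.06 0 0 0 0 0 -1;-0.11 0 0 0 0 0 -1;-0.16 0 0 0 0 0 -1;-0.21 0 0 0 0 0 -1;-0.26 0 0 0 0 0 -1;-0.31 0 0 0 0 0 -1;-0.36 0 0 0 0 0 -1;-0.41 0 0 0 0 0 -1;-0.46 0 0 0 0 0 -1;-0.51 0 0 0 0 0 -1;-0.56 -0.02 0 0 0 0 -1;-0.61 -0.04 0 0 0 0 -1;-0.65 -0.065 0 0 0 0 -1;-0.69 -0.085 0 0 0 0 -1;-0.71 -0.1 0 0 0 0 -1;-0.72 -0.1 0 0 0 0 -1;-0.72 -0.1 0 0 0 0 -1;-0.72 -0.1 0 0 0 0 -1'
python3 - <<'E'
from h import *
from plant import robot,eyes
c,K,T,s=cap(robot,eyes,"wrist","pics/w5.png");print(s["joints"],s["ft_force"],s["opening"],toolT(s));np.savez("w5.npz",K=K,T=T)
E
```

```text
clock: 7.65
tool_pos: [0.5437, 0.4137, 0.254]
tool_rot: [2.22, -2.222, 0.0]
ft_force: [-0.3, -1.1, -1.6]
opening: 0.0494
[ 0.9422  0.2696  0.3812  0.     -1.683  -0.9431] [-0.2999 -1.0617 -1.6277] 0.04940636722403476 [[-0.0009 -1.     -0.0003  0.5437]
 [-1.      0.0009 -0.0004  0.4137]
 [ 0.0004  0.0003 -1.      0.254 ]
 [ 0.      0.      0.      1.    ]]
```

View pics/w5.png

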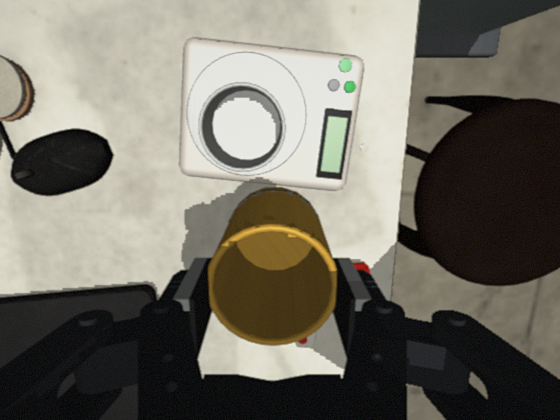

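```bash
python3 - <<'E'
from h import *
a=cv2.imread("pics/w5.png")
cv2.imwrite("pics/w5c.png",cv2.resize(a[70:190,180:320],(770,660),interpolation=cv2.INTER_CUBIC)[:600])
E
```

```text
(no output)
```

View pics/w5c.png

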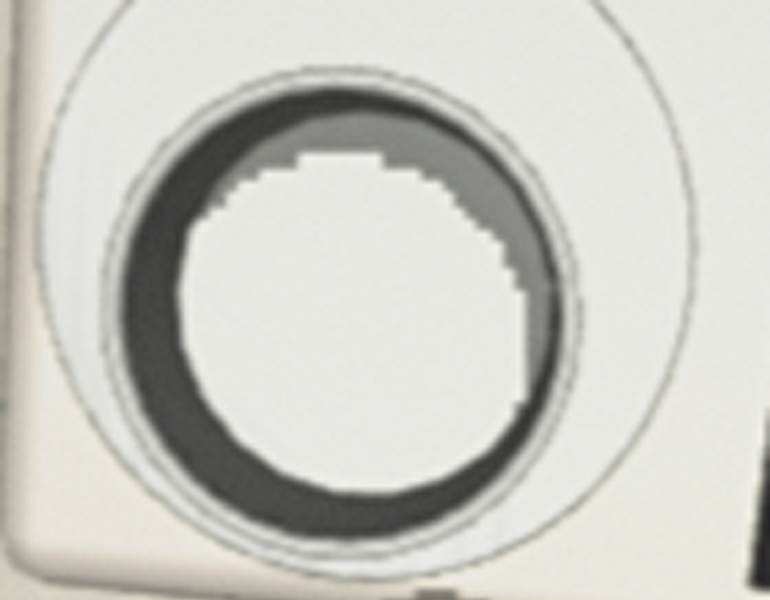

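```bash
python3 - <<'E'
from h import *
d=np.load("w5.npz");K,T=d["K"],d["T"]
for u,v in ((242.2,126.8),(180+102/5.5,126.8),(180+582/5.5,126.8),(242.2,70+66/5.5),(242.2,70+558/5.5)):print(plane(K,T,u,v,.107))
print(plane(K,T,180+368/5.5,70+580/5.5,.052),plane(K,T,180+38/5.5,70+240/5.5,.052),plane(K,T,180+698/5.5,70+250/5.5,.052))
# held cup rim: centre from image
K2=K
Tc=np.array([[-.0002,-.9634,-.2681,.0671],[1,-.0004,.0005,.0001],[-.0006,-.2681,.9634,-.1425],[0,0,0,1]])
for u,v in((271.5,285),(209,283),(337,283),(272,225),(272,345)): print("held",plane(K,Tc,u,v,-.016))
E
```

```text
[0.5672 0.3588 0.107 ]
[0.601  0.3588 0.107 ]
[0.5335 0.3589 0.107 ]
[0.5665 0.3261 0.107 ]
[0.568  0.3937 0.107 ]
[0.5681 0.4065 0.052 ] [0.6218 0.3495 0.052 ] [0.5122 0.3512 0.052 ]
held [ 0.0028  0.     -0.016 ]
held [ 0.0036 -0.0238 -0.016 ]
held [ 0.0036  0.025  -0.016 ]
held [ 0.0268  0.0002 -0.016 ]
held [-0.0237  0.0002 -0.016 ]
```

```bash
python3 -m handwheel '0.03 -0.012 0 0 0 0 -1;0.066 -0.029 0 0 0 0 -1;0.066 -0.029 0.02 0 0 0 -1;0.066 -0.029 0.05 0 0 0 -1;0.066 -0.029 0.08 0 0 0 -1;0.066 -0.029 0.095 0 0 0 -1;0.066 -0.029 0.1 0 0 0 -1;0.066 -0.029 0.1 0 0 0 -1'
python3 - <<'E'
from h import *
from plant import robot,eyes
c,K,T,s=cap(robot,eyes,"wrist","pics/w6.png");print(s["tool_pos"],s["ft_force"],s["opening"])
c,K,T,s=cap(robot,eyes,"scene","pics/s6.png");S=c[170:270,170:290,::-1]
cv2.imwrite("pics/s6c.png",cv2.resize(S,(720,600),interpolation=cv2.INTER_CUBIC))
E
```

```text
clock: 8.5
tool_pos: [0.5672, 0.3611, 0.1748]
tool_rot: [-2.22, 2.222, -0.0]
ft_force: [0.7, -0.5, -0.7]
opening: 0.0485
[0.5672 0.3611 0.1748] [ 0.7268 -0.5379 -0.7314] 0.048524603194795325
```

View pics/w6.png

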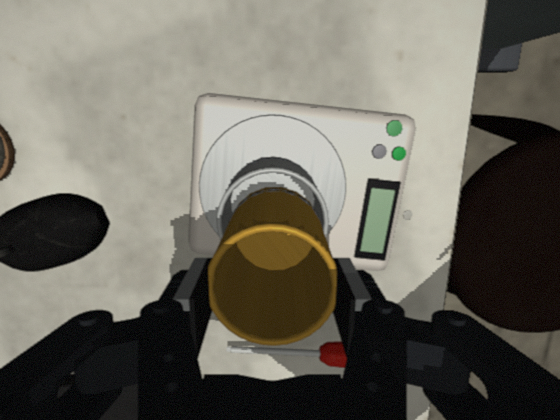

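View pics/s6c.png

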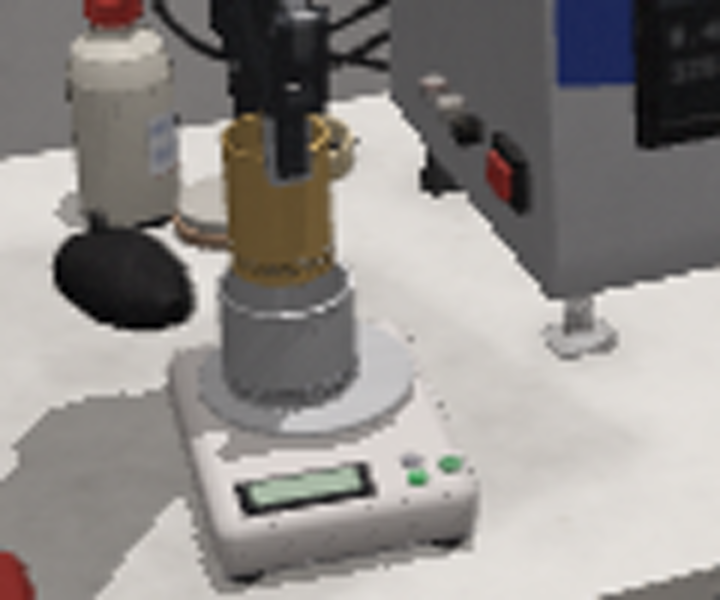

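```bash
python3 -m handwheel '0.0012 0 0.01 0 0 0 -1;0.0012 0 0.025 0 0 0 -1;0.0012 0 0.04 0 0 0 -1;0.0012 0 0.055 0 0 0 -1;0.0012 0 0.062 0 0 0 -1;0.0012 0 0.066 0 0 0 -1;0.0012 0 0.068 0 0 0 -1;0.0012 0 0.068 0 0 0 -1'
```

```text
clock: 9.4
tool_pos: [0.5673, 0.3605, 0.1199]
tool_rot: [-2.22, 2.222, -0.0]
ft_force: [-0.3, -0.2, -2.0]
opening: 0.049
```

```bash
python3 -m handwheel '0 0 0.002 0 0 0 -1;0 0 0.004 0 0 0 -1;0 0 0.006 0 0 0 -1;0 0 0.006 0 0 0 -1'
```

```text
clock: 9.8
tool_pos: [0.567, 0.3603, 0.1146]
tool_rot: [2.22, -2.222, -0.0]
ft_force: [0.0, -0.6, -1.1]
opening: 0.049
```

```bash
python3 -m handwheel '0 0 0.001 0 0 0 -1;0 0 0.002 0 0 0 -1;0 0 0.003 0 0 0 -1;0 0 0.003 0 0 0 -1'
```

```text
clock: 10.2
tool_pos: [0.5672, 0.3604, 0.1125]
tool_rot: [-2.22, 2.222, 0.0]
ft_force: [-0.5, 0.2, -1.7]
opening: 0.0486
```

```bash
python3 -m handwheel '0 0 0.001 0 0 0 -1;0 0 0.002 0 0 0 -1;0 0 0.003 0 0 0 -1;0 0 0.003 0 0 0 -1'
```

```text
clock: 10.6
tool_pos: [0.5672, 0.3606, 0.1123]
tool_rot: [-2.22, 2.221, -0.0]
ft_force: [-5.4, -0.3, 7.2]
opening: 0.0492
```

```bash
python3 -m handwheel '0 0 -0.0025 0 0 0 -1;0 0 -0.0025 0 0 0 0.3;0 0 -0.0025 0 0 0 0.6;0 0 -0.0025 0 0 0 1;0 0 -0.0025 0 0 0 1;0 0 -0.0025 0 0 0 1;0 0 -0.02 0 0 0 1;0 0 -0.06 0 0 0 1;0 0 -0.11 0 0 0 1;0 0 -0.14 0 0 0 1;0 0 -0.14 0 0 0 1;0 0 -0.14 0 0 0 1'
python3 - <<'E'
from h import *
from plant import robot,eyes
c,K,T,s=cap(robot,eyes,"wrist","pics/w7.png");print(s["tool_pos"],s["ft_force"],s["opening"]);print(T);np.savez("w7.npz",K=K,T=T)
c,K,T,s=cap(robot,eyes,"scene","pics/s7.png");S=c[170:270,170:290,::-1]
cv2.imwrite("pics/s7c.png",cv2.resize(S,(720,600),interpolation=cv2.INTER_CUBIC))
E
```

```text
clock: 11.8
tool_pos: [0.5673, 0.3607, 0.2235]
tool_rot: [-2.219, 2.221, 0.001]
ft_force: [-0.2, -0.6, -1.1]
opening: 0.0854
[0.5673 0.3607 0.2235] [-0.204  -0.6016 -1.075 ] 0.08541180275503688
[[-1.      0.0007  0.0018  0.5676]
 [ 0.0012  0.9629  0.27    0.293 ]
 [-0.0016  0.27   -0.9629  0.3659]
 [ 0.      0.      0.      1.    ]]
```

View pics/w7.png

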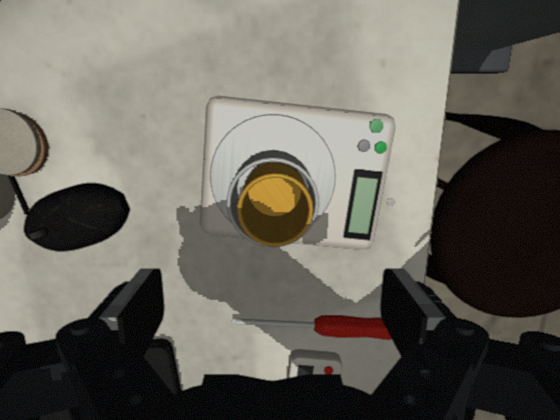

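View pics/s7c.png

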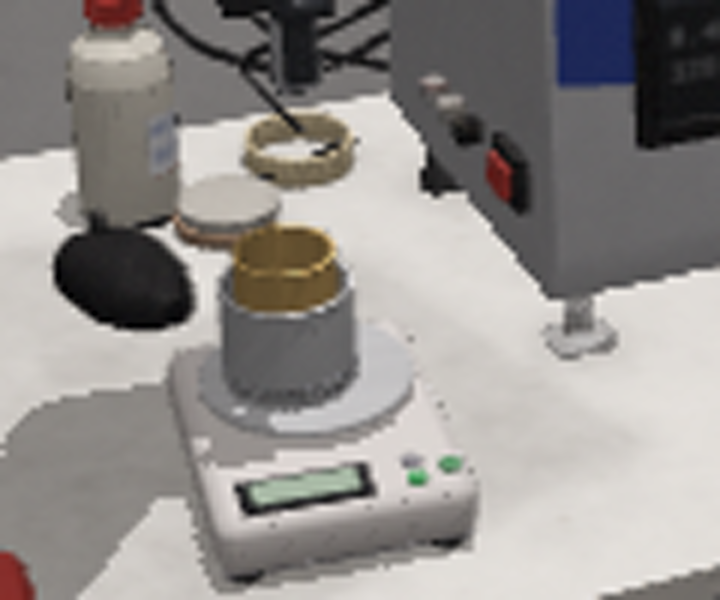

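```bash
python3 - <<'E'
from h import *
a=cv2.imread("pics/w7.png")
cv2.imwrite("pics/w7c.png",cv2.resize(a[140:260,210:340],(650,600),interpolation=cv2.INTER_CUBIC))
d=np.load("w7.npz");b,_=blob(a[:,:,::-1].copy(),"br");print(b[0],plane(d["K"],d["T"],275,210,.126))
E
```

```text
(array([ 237,  163,   76,   83, 4892], dtype=int32), array([274.5642, 204.9747])) [0.5659 0.3593 0.126 ]
```

View pics/w7c.png

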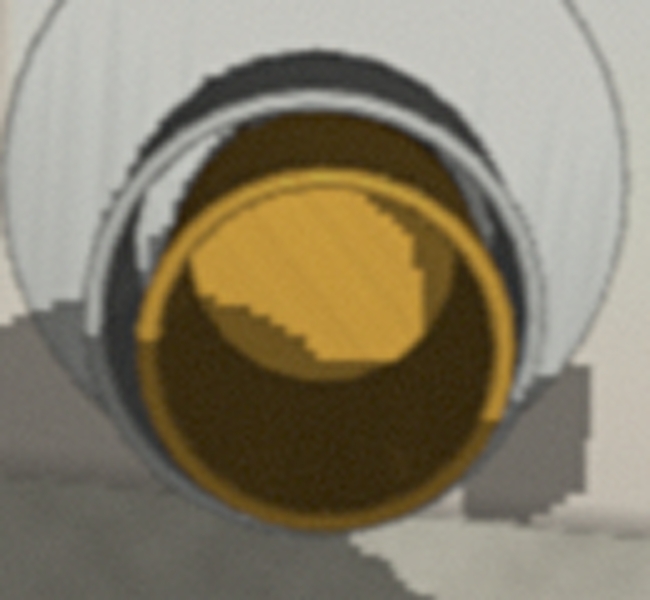

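```bash
python3 -m handwheel '0.05 0.04 0 0 0 0 1;0.09 0.08 0 0 0 0 1;0.14 0.1 0 0 0 0 1;0.2 0.102 0 0 0 0 1;0.26 0.102 0 0 0 0 1;0.32 0.102 0.02 0 0 0 1;0.365 0.102 0.04 0 0 0 1;0.365 0.102 0.04 0 0 0 1;0.365 0.102 0.04 0 0 0 1;0.365 0.102 0.04 0 0 0 1'
python3 - <<'E'
from h import *
from plant import robot,eyes
c,K,T,s=cap(robot,eyes,"wrist","pics/w8.png");print(s["tool_pos"],s["ft_force"],s["opening"]);print(T);np.savez("w8.npz",K=K,T=T)
b,_=blob(c,"cu");print(b[0]);print(proj(K,T,[.4855,.069,.084]))
cv2.imwrite("pics/w8c.png",cv2.resize(c[130:280,200:350,::-1],(600,600),interpolation=cv2.INTER_CUBIC))
E
```

```text
clock: 12.9
tool_pos: [0.4853, 0.0689, 0.19]
tool_rot: [2.221, -2.222, -0.0]
ft_force: [-0.5, -0.3, -0.3]
opening: 0.0853
[0.4853 0.0689 0.19  ] [-0.5041 -0.3392 -0.2972] 0.08529811333327271
[[-1.      0.0007  0.0003  0.4859]
 [ 0.0007  0.9634  0.2681  0.0015]
 [-0.0001  0.2681 -0.9634  0.3326]
 [ 0.      0.      0.      1.    ]]
(array([ 248,  169,   50,   64, 2455], dtype=int32), array([272.6367, 202.202 ]))
[272.4886 209.0605]
```

View pics/w8.png

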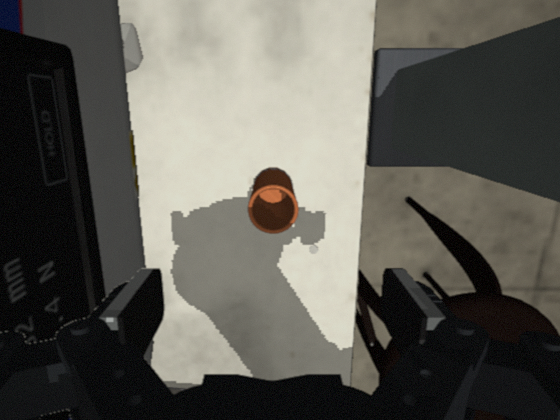

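View pics/w8c.png

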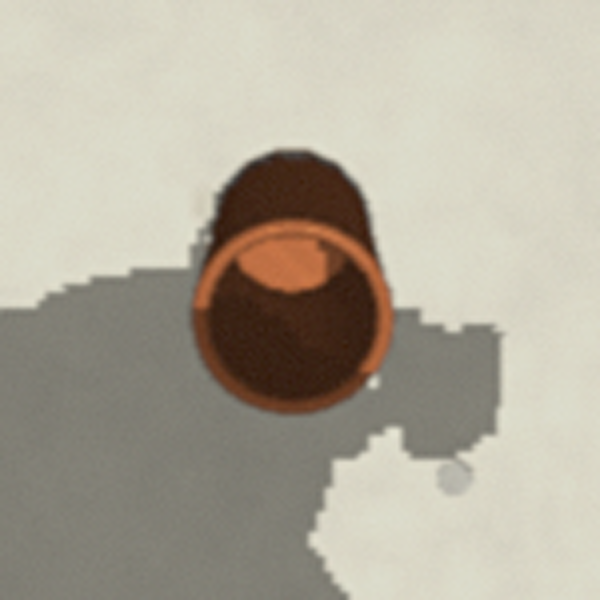

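```bash
python3 -m handwheel '0 0 0.04 0 0 0 1;0 0 0.08 0 0 0 1;0 0 0.12 0 0 0 1;0 0 0.145 0 0 0 1;0 0 0.1525 0 0 0 1;0 0 0.1525 0 0 0 0.4;0 0 0.1525 0 0 0 0;0 0 0.1525 0 0 0 -1;0 0 0.1525 0 0 0 -1;0 0 0.1525 0 0 0 -1;0 0 0.1525 0 0 0 -1;0 0 0.1525 0 0 0 -1;0 0 0.1525 0 0 0 -1;0 0 0.1525 0 0 0 -1;0 0 0.1525 0 0 0 -1;0 0 0.1525 0 0 0 -1'
python3 -m handwheel '0 0 -0.01 0 0 0 -1;0 0 -0.03 0 0 0 -1;0 0 -0.06 0 0 0 -1;0 0 -0.1 0 0 0 -1;0 0 -0.14 0 0 0 -1;0 0 -0.18 0 0 0 -1;0 0 -0.22 0 0 0 -1;0 0 -0.25 0 0 0 -1;0 0 -0.26 0 0 0 -1;0 0 -0.26 0 0 0 -1;0 0 -0.26 0 0 0 -1'
python3 - <<'E'
from h import *
from plant import robot,eyes
c,K,T,s=cap(robot,eyes,"wrist","pics/w9.png");print(s["tool_pos"],s["ft_force"],s["opening"]);np.savez("w9.npz",K=K,T=T)
E
```

```text
clock: 14.55
tool_pos: [0.4862, 0.0687, 0.0699]
tool_rot: [-2.219, 2.221, -0.002]
ft_force: [-1.0, 0.8, 6.0]
opening: 0.0334
clock: 15.65
tool_pos: [0.4849, 0.0686, 0.2744]
tool_rot: [2.219, -2.221, -0.002]
ft_force: [0.1, 0.3, -0.8]
opening: 0.0333
[0.4849 0.0686 0.2744] [ 0.0732  0.2574 -0.7505] 0.033348238595364905
```

View pics/w9.png

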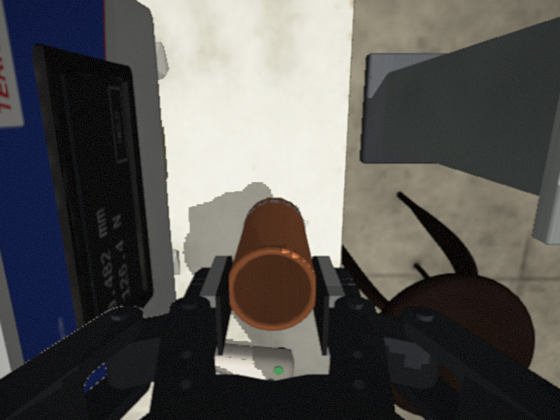

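```bash
python3 - <<'E'
from h import *
K=np.array([[364.7488,0,271.8673],[0,364.7488,211.4176],[0,0,1]])
Tc=np.array([[-.0002,-.9634,-.2681,.0671],[1,-.0004,.0005,.0001],[-.0006,-.2681,.9634,-.1425],[0,0,0,1]])
for u,v in((272.5,289),(229,289),(317,289),(272.5,247),(272.5,331)):print(plane(K,Tc,u,v,-.0141))
for u,v in((275,209),(275,213)):print("bottom far",plane(K,Tc,u,199,.07))
E
```

```text
[ 0.0001  0.0004 -0.0141]
[ 0.0001 -0.0165 -0.0141]
[ 0.0001  0.0177 -0.0141]
[ 0.0175  0.0004 -0.0141]
[-0.0185  0.0004 -0.0141]
bottom far [0.0157 0.0021 0.07  ]
bottom far [0.0157 0.0021 0.07  ]
```

```bash
python3 -m handwheel '-0.02 0 0 0 0 0 -1;-0.06 0 0 0 0 0 -1;-0.11 0 0 0 0 0 -1;-0.16 0 0 0 0 0 -1;-0.21 -0.01 0 0 0 0 -1;-0.25 -0.03 0 0 0 0 -1;-0.29 -0.06 0 0 0 0 -1;-0.33 -0.085 0 0 0 0 -1;-0.355 -0.1 0 0 0 0 -1;-0.363 -0.101 0.02 0 0 0 -1;-0.363 -0.101 0.05 0 0 0 -1;-0.363 -0.101 0.075 0 0 0 -1;-0.363 -0.101 0.08 0 0 0 -1;-0.363 -0.101 0.08 0 0 0 -1'
python3 - <<'E'
from h import *
from plant import robot,eyes
c,K,T,s=cap(robot,eyes,"wrist","pics/w10.png");print(s["tool_pos"],s["ft_force"],s["opening"])
c,K,T,s=cap(robot,eyes,"scene","pics/s10.png");S=c[150:250,160:280,::-1]
cv2.imwrite("pics/s10c.png",cv2.resize(S,(720,600),interpolation=cv2.INTER_CUBIC))
E
```

```text
clock: 17.1
tool_pos: [0.5656, 0.3585, 0.2108]
tool_rot: [2.219, -2.22, 0.0]
ft_force: [-0.2, -0.0, -0.7]
opening: 0.0334
[0.5656 0.3585 0.2108] [-0.1787 -0.0007 -0.7043] 0.033416135160922615
```

View pics/w10.png

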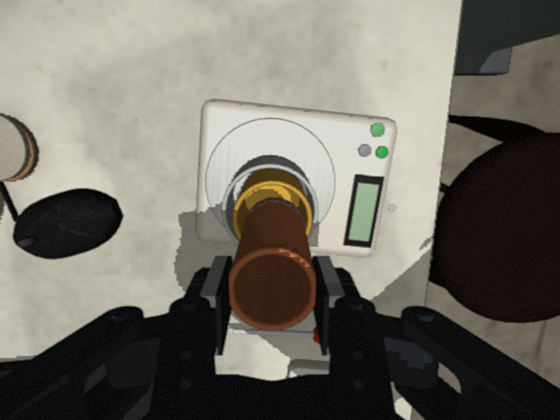

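View pics/s10c.png

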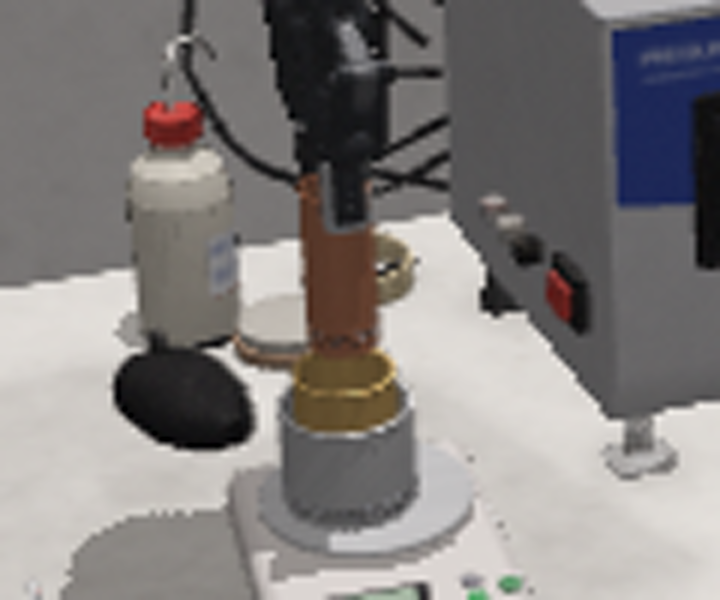

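```bash
python3 -m handwheel '0.0018 0 0 0 0 0 -1;0.0018 0 0.015 0 0 0 -1;0.0018 0 0.035 0 0 0 -1;0.0018 0 0.055 0 0 0 -1;0.0018 0 0.075 0 0 0 -1;0.0018 0 0.088 0 0 0 -1;0.0018 0 0.093 0 0 0 -1;0.0018 0 0.096 0 0 0 -1;0.0018 0 0.096 0 0 0 -1'
```

```text
clock: 18.1
tool_pos: [0.5665, 0.3575, 0.1356]
tool_rot: [-2.22, 2.222, -0.0]
ft_force: [-0.8, -0.4, -0.7]
opening: 0.0331
```

```bash
python3 -m handwheel '0 0 0.001 0 0 0 -1;0 0 0.002 0 0 0 -1;0 0 0.003 0 0 0 -1;0 0 0.004 0 0 0 -1;0 0 0.004 0 0 0 -1'
```

```text
clock: 18.6
tool_pos: [0.5663, 0.3574, 0.132]
tool_rot: [2.22, -2.222, -0.0]
ft_force: [0.3, 0.6, -0.6]
opening: 0.0331
```

```bash
python3 -m handwheel '0 0 0.001 0 0 0 -1;0 0 0.002 0 0 0 -1;0 0 0.003 0 0 0 -1;0 0 0.0035 0 0 0 -1;0 0 0.0035 0 0 0 -1'
```

```text
clock: 19.1
tool_pos: [0.5664, 0.3575, 0.13]
tool_rot: [-2.22, 2.222, -0.0]
ft_force: [-2.4, -0.8, 3.5]
opening: 0.033
```

```bash
python3 -m handwheel '0 0 0 0 0 0 -1;0 0 0 0 0 0 0;0 0 0 0 0 0 0.5;0 0 0 0 0 0 1;0 0 0 0 0 0 1;0 0 0 0 0 0 1;0 0 0 0 0 0 1;0 0 -0.02 0 0 0 1;0 0 -0.06 0 0 0 1;0 0 -0.11 0 0 0 1;0 0 -0.14 0 0 0 1;0 0 -0.14 0 0 0 1;0 0 -0.14 0 0 0 1'
python3 - <<'E'
from h import *
from plant import robot,eyes
c,K,T,s=cap(robot,eyes,"wrist","pics/w11.png");print(s["tool_pos"],s["ft_force"],s["opening"]);np.savez("w11.npz",K=K,T=T)
cv2.imwrite("pics/w11c.png",cv2.resize(c[130:280,200:350,::-1],(600,600),interpolation=cv2.INTER_CUBIC))
c,K,T,s=cap(robot,eyes,"scene","pics/s11.png");S=c[170:270,170:290,::-1]
cv2.imwrite("pics/s11c.png",cv2.resize(S,(720,600),interpolation=cv2.INTER_CUBIC))
E
```

```text
clock: 20.4
tool_pos: [0.5665, 0.3576, 0.2429]
tool_rot: [-2.219, 2.221, 0.001]
ft_force: [-0.5, -0.2, -1.3]
opening: 0.0849
[0.5665 0.3576 0.2429] [-0.4715 -0.1985 -1.2545] 0.08491598860575902
```

View pics/w11c.png

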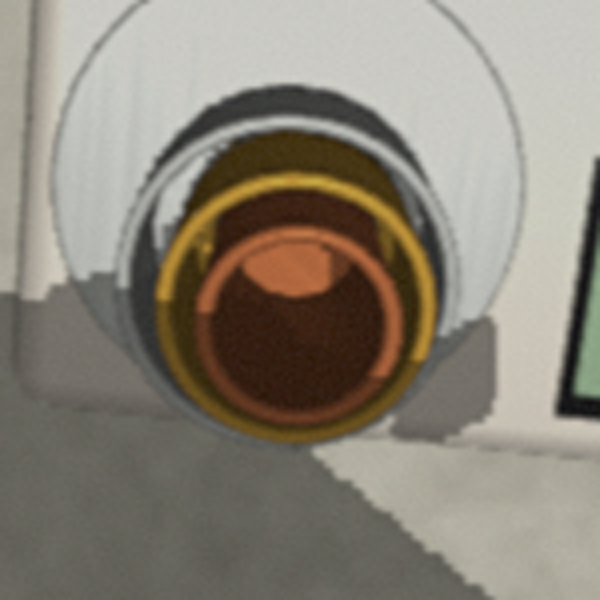

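View pics/s11c.png

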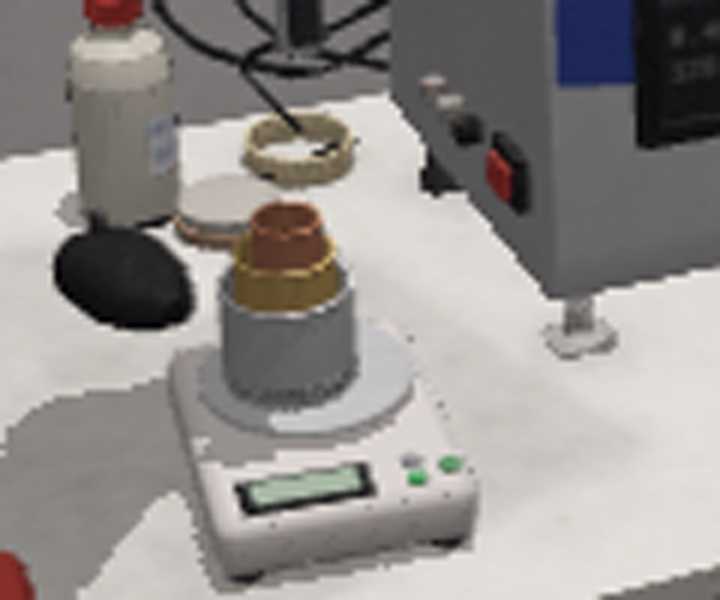

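```bash
python3 - <<'E'
from h import *
d=np.load("w11.npz");K,T=d["K"],d["T"]
print(plane(K,T,272.5,130+113/4,.107),plane(K,T,200+118/4,196,.107),plane(K,T,200+462/4,196,.107))
print(proj(K,T,[.567,.3595,.107]))
print("cu",plane(K,T,200+300/4,130+325/4,.144),"br",plane(K,T,200+296/4,130+307/4,.126))
E
```

```text
[0.5668 0.326  0.107 ] [0.6005 0.3555 0.107 ] [0.5332 0.3555 0.107 ]
[272.3052 200.9575]
cu [0.5651 0.3575 0.144 ] br [0.5657 0.3591 0.126 ]
```

```bash
python3 -m handwheel '-0.0027 -0.0005 0.02 0 0 0 1;-0.0027 -0.0005 0.06 0 0 0 1;-0.0027 -0.0005 0.1 0 0 0 1;-0.0027 -0.0005 0.14 0 0 0 1;-0.0027 -0.0005 0.17 0 0 0 1;-0.0027 -0.0005 0.185 0 0 0 1;-0.0027 -0.0005 0.19 0 0 0 1;-0.0027 -0.0005 0.19 0 0 0 1'
python3 - <<'E'
from h import *
from plant import robot,eyes
c,K,T,s=cap(robot,eyes,"wrist","pics/w12.png");print(s["tool_pos"],s["ft_force"],s["opening"])
E
```

```text
clock: 21.3
tool_pos: [0.5668, 0.3594, 0.0891]
tool_rot: [2.22, -2.222, 0.0]
ft_force: [-0.1, 0.2, 0.1]
opening: 0.0853
[0.5668 0.3594 0.0891] [-0.1114  0.2205  0.061 ] 0.08533709852461768
```

View pics/w12.png

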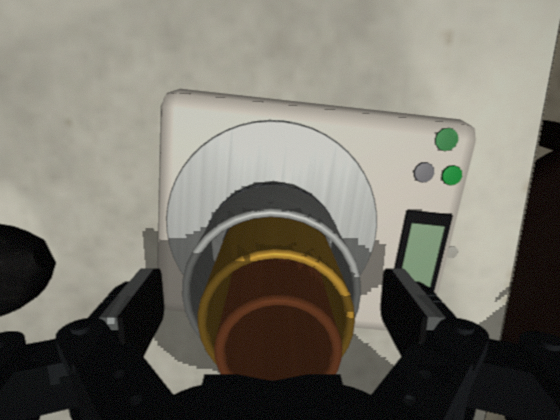

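```bash
python3 -m handwheel '0 0 0.006 0 0 0 1;0 0 0.012 0 0 0 1;0 0 0.0165 0 0 0 1;0 0 0.0165 0 0 0 1'
python3 -m handwheel '0 0 0 0 0 0 0.8;0 0 0 0 0 0 0.6;0 0 0 0 0 0 -1;0 0 0 0 0 0 -1;0 0 0 0 0 0 -1;0 0 0 0 0 0 -1;0 0 0 0 0 0 -1;0 0 0 0 0 0 -1'
python3 - <<'E'
from h import *
from plant import robot,eyes
c,K,T,s=cap(robot,eyes,"wrist","pics/w13.png");print(s["tool_pos"],s["ft_force"],s["moment"],s["opening"])
E
```

```text
clock: 21.75
tool_pos: [0.5664, 0.3593, 0.0753]
tool_rot: [2.22, -2.222, -0.0]
ft_force: [-0.3, 0.3, -0.0]
opening: 0.0852
clock: 22.55
tool_pos: [0.5672, 0.3597, 0.0772]
tool_rot: [-2.219, 2.221, -0.001]
ft_force: [-0.1, -0.0, 5.0]
opening: 0.0665
[0.5672 0.3597 0.0772] [-0.0771 -0.0289  5.0124] [-0.1721  0.0971  0.033 ] 0.06652608653791893
```

View pics/w13.png

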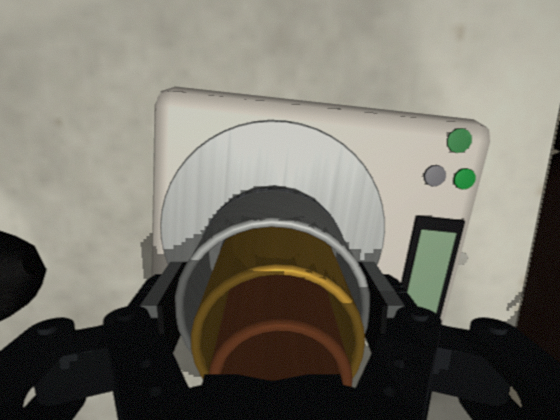

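```bash
python3 -m handwheel '0 0 -0.003 0 0 0 -1;0 0 -0.008 0 0 0 -1;0 0 -0.015 0 0 0 -1;0 0 -0.025 0 0 0 -1;0 0 -0.04 0 0 0 -1;0 0 -0.06 0 0 0 -1;0 0 -0.08 0 0 0 -1;0 0 -0.1 0 0 0 -1;0 0 -0.12 0 0 0 -1;0 0 -0.14 0 0 0 -1;0 0 -0.158 0 0 0 -1;0 0 -0.172 0 0 0 -1;0 0 -0.182 0 0 0 -1;0 0 -0.188 0 0 0 -1;0 0 -0.19 0 0 0 -1;0 0 -0.19 0 0 0 -1;0 0 -0.19 0 0 0 -1;0 0 -0.19 0 0 0 -1;0 0 -0.19 0 0 0 -1'
python3 - <<'E'
from h import *
from plant import robot,eyes
c,K,T,s=cap(robot,eyes,"wrist","pics/w14.png");print(s["tool_pos"],s["ft_force"],s["moment"],s["opening"],np.abs(s["qd"]).max())
c,K,T,s=cap(robot,eyes,"scene","pics/s14.png");S=c[120:270,170:320,::-1]
p=lambda q:proj(K,T,q)
print(p([.567,.3595,.202]),p([.567,.3595,.257]))
cv2.imwrite("pics/s14c.png",cv2.resize(S,(600,600),interpolation=cv2.INTER_CUBIC))
E
```

```text
clock: 24.5
tool_pos: [0.5666, 0.3595, 0.2277]
tool_rot: [2.22, -2.222, -0.0]
ft_force: [0.5, -0.2, -5.1]
opening: 0.0668
[0.5666 0.3595 0.2277] [ 0.5399 -0.2257 -5.1193] [-0.0249  0.0239 -0.014 ] 0.06681873724465724 0.002419073636791003
[215.5136 188.3908] [214.41   170.9176]
```

View pics/w14.png

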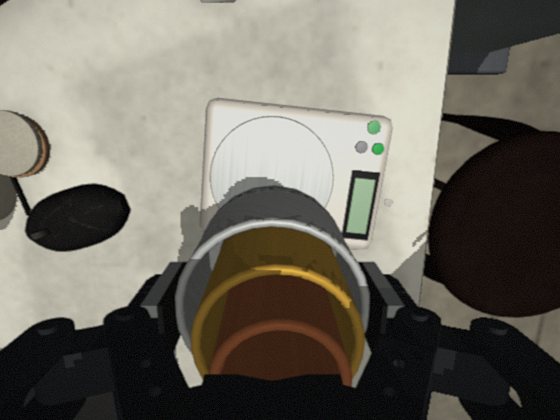

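View pics/s14c.png

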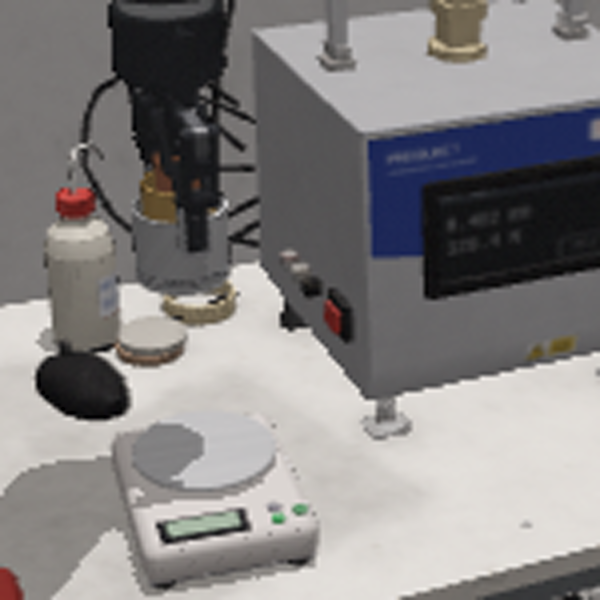

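```bash
python3 -m handwheel '0 0 0 0 0 0 -1;0 0 0 0 0 0 -1;0 0 0 0 0 0 -1;0 0 0 0 0 0 -1;0 0 0 0 0 0 -1;0 0 0 0 0 0 -1;0 0 0 0 0 0 -1;0 0 0 0 0 0 -1'
python3 - <<'E'
from h import *
from plant import robot,eyes
c,K,T,s=cap(robot,eyes,"wrist","pics/w15.png");print(s["tool_pos"],s["tool_rot"],s["ft_force"],s["opening"])
a=cv2.imread("pics/w14.png").astype(int);d=np.abs(a-c[:,:,::-1]).max(2);print("changed px",(d>40).sum())
c,K,T,s=cap(robot,eyes,"top","pics/t15.png")
print(robot.finish_job())
E
```

```text
clock: 25.4
tool_pos: [0.5667, 0.3595, 0.2281]
tool_rot: [2.22, -2.222, -0.0]
ft_force: [-0.0, -0.5, -5.9]
opening: 0.0668
[0.5667 0.3595 0.2281] [ 2.2204 -2.2225 -0.0002] [-0.0038 -0.4822 -5.9419] 0.06683939893992862
changed px 320
the job is handed in; nothing more can be done
None
```

View pics/t15.png

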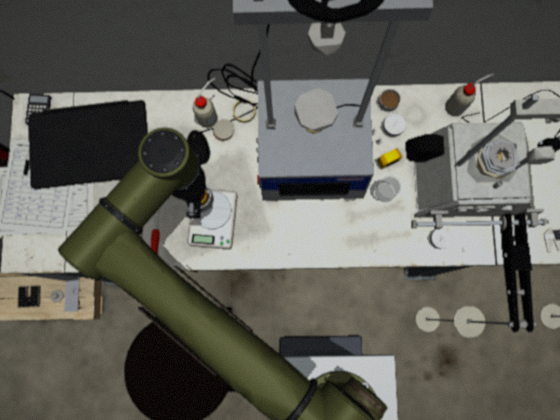

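The three cups are nested, and the job was handed in at about 25 s with the arm holding the nest by the outside of the large cup. Its underside is about 151 mm above the pan.

**Nesting:** I put the brass cup in the large steel cup first, then the copper cup in the brass one. Each touched down within about 1 mm of its computed home height. The pictures after each release show both standing upright and fully down.

**Lift and hold:** I lifted straight up about 150.5 mm. The tool was level and moved only 0.4 mm over the last 0.9 s. The wrist carried about 5–6 N, against about 4.6 N expected for the three cups; the last force reading before the hand-in, 5.9 N, is above the expected weight. The balance display was too small to read in the pictures, so I could not confirm it returned to zero.

**Bystanders:** The last top view shows the beaker and the tin where they were, and the screwdriver handle in its place. In that view the arm hid the timer, but it was never approached.

**Disagreements:**
- The top camera placed the cups several millimetres off from the wrist camera, up to 12 mm for the large cup; I used the wrist values.
- The finger opening read 1–3 mm under the true cup diameters.
- 320 pixels changed between the last two wrist pictures; I did not look into why.

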